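Pack one passed set of boards into the foam kit tray

ROBOT

A 6-joint arm with a two-finger parallel gripper is mounted at the origin on the work surface. World frame = base frame: x ahead of the robot, y to its left, z up, the work surface at z = 0. Lengths are in mm, angles in rad, forces in N, time in s.
With the tool pointing down it reaches from about 275 to 750 mm from the base axis. Payload 10.2 kg.
Tool frame: the origin (TCP) lies at the very end of the fingers, on their centre line; the grasp point (between the pads) lies 19 mm behind it; z points along the fingers, y is the line along which they close (so a half turn about z gives the same grasp; the last joint's range is limited). The gripper opens to 85 mm and grips with 20 to 120 N. Pads are 22 mm wide; open, the fingers measure 114 mm over their backs; the gripper's body (76 mm by 85 mm) begins 54 mm behind the grasp point. The pads swing forward as they close: fully open they stand 13 mm farther back than shut.
Start: joints at [0.89, 0.313, 1.498, -0, 1.331, -0.223], TCP at [232.05, 470.939, 231.294] pointing down, gripper open.
Joint ranges: [-2.94, 2.94], [-0.97, 2.17], [0.19, 2.56], [-1.23, 4.37], [0.02, 3.11], [-2.88, 2.88]. Speed limits (rad/s): [2.39, 2.39, 3.01, 3.14, 3.14, 3.14].

INTERFACE

Orientations are given as a unit quaternion [w, x, y, z].
In Python, from rig import * gives the robot as it stands. The module is installed in compiled form; this text tells all that it offers.
- The arm moves only by the shell command python3 -m crank 'ROWS' [FORCE]. ROWS is JSON, a list that holds one entry, the list of rows, each a list of 7 numbers: the shift along the tool's x, y, z in units of 25 mm (1.0 is 25 mm), then the turn, a rotation vector about the tool's x, y, z in units of 8 degrees (1.0 is 8 degrees), then the finger opening in mm, from 0 to 85.4. A call has exactly 8 rows; each row shifts and turns the commanded pose from where the row before left it, along the tool's axes as they then stand; what a row does not reach is not made up. A row lasts 1/10 s, in which the tool goes at most 50 mm and 8.59 degrees, less where a joint would pass 70% of its speed; a pose out of reach is approached as far as the arm can. A call is refused whole if a number of a shift passes 1 or a number of a turn 1, either way. A call with a gripper value outside its range is refused whole. The fingers move at their own pace and stop on an object; FORCE is the grip in N (left out, the last holds). Time passes only in rows, so rows that do not move let the fingers close, or fill a call up. It gives the time, the measured TCP pose, the force, the opening and the grip force at its end, in the units of the state.
- sense(): the state, without advancing time (a new reading comes with each control period).
- capture(name): name is "scene" or "side" or "wrist"; returns the picture (480x640x3 uint8, blue, green, red); there is no depth.
- camera_model(name): a dict with "fx", "fy", "cx", "cy" (pixels), "k1" (the pictures are not rectified: a ray, as slopes to the right and down, at radius r is drawn at 1 + k1 r^2 times it, then the intrinsics apply), "world_from_camera" (4x4, takes a point from camera to world coordinates); the wrist camera has in their place "T_tool_cam" (4x4, takes a point from camera to tool coordinates, whose origin is the TCP and whose axes are the flange's). Camera axes: x right, y up, looking along -z (the intrinsics and any distortion apply to the point x, -y, -z); pixel columns grow to the right and rows downward; lengths in mm; the calibration is good to about 2 mm. A picture is of the moment at which its call begins: read the wrist's pose just before it. camera_model takes no time and is no camera call.
- finish_job(): hands the job in; it is judged then, once.
The state is a dict: "time_s": time; "joints": joint angles; "dq": joint speeds; "tau": joint torques, N m; "eef_pos": TCP position; "ee_rot": TCP orientation; "force": force on the tool from outside, world axes, zero at the start; "wrist_torque": the same for the moment, N m; "grip_width": opening from 0.0 (shut) to 1.0 (fully open); "grip_force": force on a finger pad.
Only numpy, scipy, OpenCV 4.12 (cv2) and the standard library are available. Lean on these libraries where they do the work, as an engineer would, in place of code of your own. Each camera call takes 0.05 s, during which the arm holds its last target. There are 200 camera calls.

TASK

Pack a set of circuit boards for shipping: put the four passed boards into the foam kit tray, each lying flat, parts up, in the cut-out made for its size. Two boards have failed inspection and carry a red arrow sticker: leave them lying where they are on the mat. Set the boards down in the foam, do not drop them in.

Things in the scene. Friction and masses are not known exactly. Their poses are not given: they have to be found in the camera images.
- power_board: Passed power board, 88 x 50 mm (x by y): green circuit board on a black base of the same outline, together 10 mm thick with straight edges to grip; yellow-banded transformer, one big black round capacitor, four green terminals; parts rise to 32 mm. Flat on the 3 mm blue-grey mat at the start, any yaw within about 0.9 rad. Origin: centre of its underside; z up, x along the long side. About 130 g.
- relay_board: Passed relay board, 88 x 32 mm (x by y): green circuit board on a black base of the same outline, together 10 mm thick with straight edges to grip; four blue relays in a row, nine green terminals; parts rise to 25 mm. Flat on the 3 mm blue-grey mat at the start, any yaw within about 0.9 rad. Origin: centre of its underside; z up, x along the long side. About 90 g.
- processor_board: Passed processor board, 56 x 56 mm (x by y): green circuit board on a black base of the same outline, together 10 mm thick with straight edges to grip; black finned heat sink sitting square, steel network jack, black pin header; parts rise to 24 mm. Flat on the 3 mm blue-grey mat at the start, any yaw within about 0.9 rad. Origin: centre of its underside; z up. About 80 g.
- radio_board: Passed radio board, 52 x 32 mm (x by y): green circuit board on a black base of the same outline, together 10 mm thick with straight edges to grip; smallest board, flat steel shield can, brass antenna socket; parts rise to 22 mm. Flat on the 3 mm blue-grey mat at the start, any yaw within about 0.9 rad. Origin: centre of its underside; z up, x along the long side. About 50 g.
- power_reject: Rejected power board: like the passed one (88 x 50 mm), but with a red arrow sticker on the transformer and an empty round place where the big black capacitor should be. Same size, origin and axes. Lies on the mat and stays there.
- processor_reject: Rejected processor board: like the passed one (56 x 56 mm), but its heat sink sits crooked and carries a red arrow sticker. Same size, origin and axes. Lies on the mat and stays there.
- power_nest: Charcoal foam block 120 x 104 x 24 mm (x, y, z) fixed in the black tray (walls 30 mm high; four blocks, any order). Cut-out for the power board: 104 x 66 mm (x by y), centred, pink floor 8 mm above the underside. 48 mm wide finger notches, floor level with the cut-out's, run out of the middle of both y sides to the block's edge. Origin: centre of the block's underside, 5 mm above the table.
- relay_nest: Charcoal foam block 120 x 104 x 24 mm (x, y, z) fixed in the black tray (walls 30 mm high; four blocks, any order). Cut-out for the relay board: 104 x 48 mm (x by y), centred, pink floor 8 mm above the underside. 48 mm wide finger notches, floor level with the cut-out's, run out of the middle of both y sides to the block's edge. Origin: centre of the block's underside, 5 mm above the table.
- processor_nest: Charcoal foam block 120 x 104 x 24 mm (x, y, z) fixed in the black tray (walls 30 mm high; four blocks, any order). Cut-out for the processor board: 72 x 72 mm (x by y), centred, pink floor 8 mm above the underside. 48 mm wide finger notches, floor level with the cut-out's, run out of the middle of both y sides to the block's edge. Origin: centre of the block's underside, 5 mm above the table.
- radio_nest: Charcoal foam block 120 x 104 x 24 mm (x, y, z) fixed in the black tray (walls 30 mm high; four blocks, any order). Cut-out for the radio board: 68 x 48 mm (x by y), centred, pink floor 8 mm above the underside. 48 mm wide finger notches, floor level with the cut-out's, run out of the middle of both y sides to the block's edge. Origin: centre of the block's underside, 5 mm above the table.

How it is judged (in metres and radians):
At the end, for the whole second after the job is handed in: Each passed board is at rest, released, parts up in its own cut-out: centre within 12 mm along both sides, underside within 4 mm of the floor, level within 0.1 rad, sides parallel within 0.3 rad (either way round; the square one any of four). Rejects within 15 mm of their start (x of power_board in the frame of power_nest between -0.012 and 0.012 m and y of power_board in the frame of power_nest between -0.012 and 0.012 m and z of power_board in the frame of power_nest between 0.004 and 0.012 m and angle between each of power_board, relay_board, processor_board, radio_board's own z axis and vertical below 0.1 rad and linear speed of each of power_board, relay_board, processor_board, radio_board below 0.02 m/s and angular speed of each of power_board, relay_board, processor_board, radio_board below 0.2 rad/s and angle between the x axis of power_board and the x axis of power_nest, either way round below 0.3 rad and x of relay_board in the frame of relay_nest between -0.012 and 0.012 m and y of relay_board in the frame of relay_nest between -0.012 and 0.012 m and z of relay_board in the frame of relay_nest between 0.004 and 0.012 m and angle between the x axis of relay_board and the x axis of relay_nest, either way round below 0.3 rad and x of processor_board in the frame of processor_nest between -0.012 and 0.012 m and y of processor_board in the frame of processor_nest between -0.012 and 0.012 m and z of processor_board in the frame of processor_nest between 0.004 and 0.012 m and (angle between the x axis of processor_board and the x axis of processor_nest, either way round below 0.3 rad or angle between the x axis of processor_board and the y axis of processor_nest, either way round below 0.3 rad) and x of radio_board in the frame of radio_nest between -0.012 and 0.012 m and y of radio_board in the frame of radio_nest between -0.012 and 0.012 m and z of radio_board in the frame of radio_nest between 0.004 and 0.012 m and angle between the x axis of radio_board and the x axis of radio_nest, either way round below 0.3 rad and distance of each of power_reject, processor_reject from where it was at the start of the episode below 0.015 m); the robot touches nothing.
It fails at once if a rejected board is moved more than 15 mm from where it lay (distance of any of power_reject, processor_reject from where it was at the start of the episode above 0.015 m).
It fails at once if a board is dropped or thrust into the foam: moving faster than 0.5 m/s less than 17 mm above its cut-out's floor ((z of power_board in the frame of power_nest below 0.025 m and horizontal distance between power_board and power_nest below 0.05 m and linear speed of power_board above 0.5 m/s) or (z of relay_board in the frame of relay_nest below 0.025 m and horizontal distance between relay_board and relay_nest below 0.05 m and linear speed of relay_board above 0.5 m/s) or (z of processor_board in the frame of processor_nest below 0.025 m and horizontal distance between processor_board and processor_nest below 0.05 m and linear speed of processor_board above 0.5 m/s) or (z of radio_board in the frame of radio_nest below 0.025 m and horizontal distance between radio_board and radio_nest below 0.05 m and linear speed of radio_board above 0.5 m/s)).
It also fails if it takes over 96 s, if anything falls off the work surface, if the arm or the gripper's body presses on something with over 40 N, if the wrist force passes 120 N, or if a joint passes its speed limit or range.

## Working session

There is one attempt and no reset: what is moved stays moved. The work goes in short steps, Python scripts to look and compute and a shell command to move; the robot and the scene stay as the last step left them, time stands still between calls to the robot, and variables do not carry over. Pictures are saved under pics/ and viewed, at most 14 in all, crops included, and the job is handed in when it is done.

```bash
mkdir -p pics
cat > h.py <<'E'
from rig import *
import numpy as np, cv2
from scipy.spatial.transform import Rotation as R
def snap(n,f):
    im=capture(n); cv2.imwrite('pics/'+f,im); return im
E
python3 - <<'E'
from h import *
np.set_printoptions(precision=3,suppress=True)
print(sense())
for n in('scene','side','wrist'):
    print(camera_model(n)); 
snap('scene','scene0.png');snap('side','side0.png')
E
```

```text
{'time_s': 0.0, 'joints': array([ 0.89 ,  0.313,  1.498,  0.   ,  1.331, -0.223]), 'dq': array([-0.   ,  0.001,  0.001, -0.001, -0.001,  0.002]), 'tau': array([  0.   , -41.228, -25.974,  -0.   ,   0.004,   0.   ]), 'eef_pos': array([231.872, 470.737, 230.728]), 'ee_rot': array([-0.   ,  0.227,  0.974, -0.001]), 'force': array([ 0.612,  0.217, -0.415]), 'wrist_torque': array([-0.005, -0.041,  0.027]), 'grip_force': 0.0, 'grip_width': 0.9963532837664844}
{'fx': 568.3741820475226, 'fy': 568.3741820475226, 'cx': 322.649872521074, 'cy': 247.4884402765351, 'k1': -0.14978671004574665, 'world_from_camera': array([[   0.574,   -0.541,    0.615, 1071.534],
       [   0.819,    0.393,   -0.419, -386.919],
       [  -0.015,    0.744,    0.668,  668.214],
       [   0.   ,    0.   ,    0.   ,    1.   ]])}
{'fx': 557.2747997255664, 'fy': 557.2747997255664, 'cx': 314.8567212386643, 'cy': 234.51248914732003, 'k1': -0.13715235273727633, 'world_from_camera': array([[   0.982,    0.137,   -0.126,  416.56 ],
       [  -0.187,    0.716,   -0.672, -608.895],
       [  -0.002,    0.684,    0.729,  696.395],
       [   0.   ,    0.   ,    0.   ,    1.   ]])}
{'fx': 428.8572453725996, 'fy': 428.8572453725996, 'cx': 319.57065817129296, 'cy': 239.2892114489949, 'k1': -0.018095949262395303, 'T_tool_cam': array([[   0.001,    0.946,    0.324,   83.757],
       [   1.   ,   -0.001,   -0.   ,   -0.207],
       [   0.   ,    0.324,   -0.946, -142.591],
       [   0.   ,    0.   ,    0.   ,    1.   ]])}
```

View pics/scene0.png

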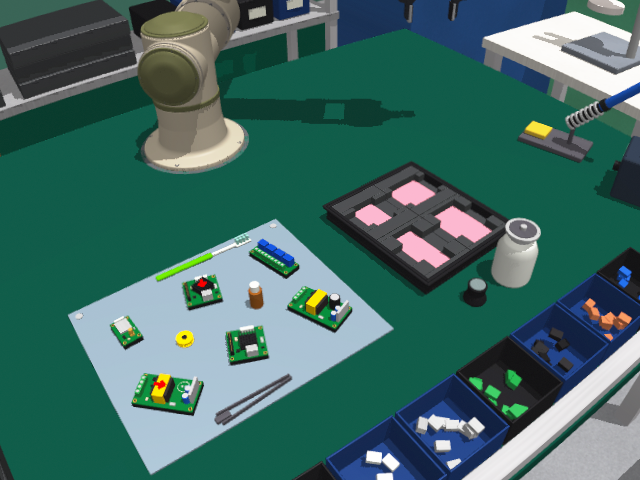

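View pics/side0.png

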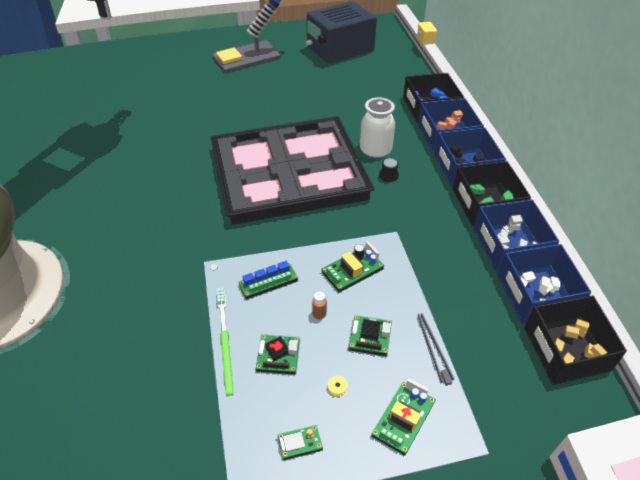

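The scene view shows the mat with six boards. The tray's four pink cut-outs are at about (413,193), (373,215), (463,223) and (424,250). The red stickers are at (203,283), a processor, and (160,383), a power board. The side view agrees. Next I measure.

```bash
cat >> h.py <<'E'
np.set_printoptions(precision=3,suppress=True)
def ray(name,px,st=None):
    m=camera_model(name); px=np.asarray(px,float).reshape(-1,2)
    K=np.array([[m['fx'],0,m['cx']],[0,m['fy'],m['cy']],[0,0,1]])
    u=cv2.undistortPoints(px[:,None],K,np.array([m['k1'],0,0,0,0.]))[:,0]
    d=np.c_[u[:,0],-u[:,1],-np.ones(len(u))]
    if name=='wrist':
        T=np.eye(4);T[:3,:3]=R.from_quat(st['ee_rot'],scalar_first=True).as_matrix();T[:3,3]=st['eef_pos'];T=T@m['T_tool_cam']
    else: T=m['world_from_camera']
    return T[:3,3],d@T[:3,:3].T
def cast(name,px,z,st=None):
    o,d=ray(name,px,st); return (o+d*((z-o[2])/d[:,2:]))[:,:2]
def blobs(mask,amin,close=3):
    mask=cv2.morphologyEx(mask,cv2.MORPH_CLOSE,np.ones((close,close),np.uint8))
    cs,_=cv2.findContours(mask,cv2.RETR_EXTERNAL,cv2.CHAIN_APPROX_NONE)
    return [c[:,0] for c in cs if cv2.contourArea(c)>amin]
def rect(P):
    (c,s,a)=cv2.minAreaRect(P.astype(np.float32))
    if s[0]<s[1]: s=(s[1],s[0]);a+=90
    return np.array(c),np.array(s),(a+90)%180-90
def pink(im):
    h=cv2.cvtColor(im,cv2.COLOR_BGR2HSV); return cv2.inRange(h,(150,30,120),(180,255,255))
def green(im):
    h=cv2.cvtColor(im,cv2.COLOR_BGR2HSV); return cv2.inRange(h,(50,150,75),(72,255,255))
E
python3 - <<'E'
from h import *
for n in('scene','side'):
    im=cv2.imread(f'pics/{n}0.png')
    for lab,mk,z,a in(('pink',pink(im),13,150),('green',green(im),13,100)):
        for c in blobs(mk,a,7 if lab=='green' else 3):
            print(n,lab,c.mean(0),*rect(cast(n,c,z)))
E
```

```text
scene pink [421.81  249.922] [572.474 155.181] [96.463 50.218] 4.0983099937438965
scene pink [461.443 224.516] [564.801 260.83 ] [97.032 69.035] 4.285735607147217
scene pink [372.053 215.25 ] [449.125 147.105] [56.768 50.155] 3.6594061851501465
scene pink [412.333 193.462] [442.438 252.49 ] [76.206 62.246] -85.83508062362671
scene green [497.161 397.98 ] [854.265  37.408] [87.681 30.216] 14.034396171569824
scene green [169.371 393.957] [ 586.399 -320.631] [89.606 50.358] 46.84103775024414
scene green [512.128 378.574] [846.94   79.755] [27.297 24.457] -79.5628137588501
scene green [245.938 344.031] [ 574.843 -187.729] [55.809 54.805] -22.090003967285156
scene green [125.814 331.649] [ 446.879 -327.89 ] [52.188 31.919] 4.88551664352417
scene green [318.692 309.072] [577.166 -59.514] [90.307 50.803] 21.997764587402344
scene green [193.5   294.395] [ 436.017 -203.929] [56.654 33.558] -13.226005554199219
scene green [214.354 288.246] [ 444.46  -173.044] [56.239 16.261] -20.971107482910156
scene green [273.991 261.118] [443.113 -62.884] [89.926 31.163] 19.999181747436523
side pink [627.783 469.639] [ 851.086 -460.057] [43.267 26.918] -2.7982864379882812
side pink [261.17 190.22] [460.157 147.315] [68.463 52.732] 3.607377052307129
side pink [325.667 178.271] [582.137 155.246] [102.566  52.894] 3.534032106399536
side pink [251.255 155.127] [453.391 252.383] [78.861 72.853] -85.89253044128418
side pink [311.546 144.662] [575.253 260.574] [102.77   72.271] 3.9669713973999023
```

```bash
cat >> h.py <<'E'
def yawy(st):  # yaw of tool y axis, deg in 0..180
    y=R.from_quat(st['ee_rot'],scalar_first=True).as_matrix()[:,1]; return np.degrees(np.arctan2(y[1],y[0]))%180
def plan(x,y,z,ty,n,st=None):
    """constant row, n times, to TCP xyz (mm) with tool y at yaw ty (deg, mod 180)"""
    st=st or sense(); Q=R.from_quat(st['ee_rot'],scalar_first=True)
    D=np.array([x,y,z])-st['eef_pos']; dy=(ty-yawy(st)+90)%180-90
    zt=Q.as_matrix()[:,2]; tilt=np.cross(zt,[0,0,-1.])
    rv=Q.inv().apply(tilt+np.array([0,0,np.radians(dy)]))
    S=sum(((Q*R.from_rotvec(rv*i/n)).as_matrix() for i in range(n)))
    v=np.linalg.solve(S,D)
    print('pos',st['eef_pos'],'ty',round(yawy(st),2),'t',st['time_s'],'| n',n,'row',v/25,np.degrees(rv)/n/8)
E
python3 -c "
from h import *
plan(500,200,230,94,16)"
```

```text
pos [231.918 470.75  230.799] ty 63.77 t 0.1 | n 16 row [-0.806 -0.528  0.002] [-0.    -0.    -0.236]
```

```bash
python3 -m crank '[[[-0.8,-0.53,0,0,0,-0.24,85],[-0.8,-0.53,0,0,0,-0.24,85],[-0.8,-0.53,0,0,0,-0.24,85],[-0.8,-0.53,0,0,0,-0.24,85],[-0.8,-0.53,0,0,0,-0.24,85],[-0.8,-0.53,0,0,0,-0.24,85],[-0.8,-0.53,0,0,0,-0.24,85],[-0.8,-0.53,0,0,0,-0.24,85]]]'
python3 -m crank '[[[-0.8,-0.53,0,0,0,-0.24,85],[-0.8,-0.53,0,0,0,-0.24,85],[-0.8,-0.53,0,0,0,-0.24,85],[-0.8,-0.53,0,0,0,-0.24,85],[-0.8,-0.53,0,0,0,-0.24,85],[-0.8,-0.53,0,0,0,-0.24,85],[-0.8,-0.53,0,0,0,-0.24,85],[-0.8,-0.53,0,0,0,-0.24,85]]]'
python3 - <<'E'
from h import *
st=sense(); print(st['dq']); im=snap('wrist','w1.png')
for c in blobs(pink(im),150):
    print(c.mean(0),*rect(cast('wrist',c,13,st)))
plan(500,-190,230,95,16)
E
```

```text
time_s: 0.9
eef_pos: [347.5, 317.2, 231.1]
ee_rot: [-0.0, 0.094, 0.996, -0.0]
force: [-0.4, 0.3, -0.1]
grip_width: 0.993
grip_force: 0.0
time_s: 1.7
eef_pos: [499.2, 200.4, 231.0]
ee_rot: [-0.0, -0.04, 0.999, -0.0]
force: [0.4, 0.1, 0.9]
grip_width: 0.993
grip_force: 0.0
[-0.302  0.314 -0.434  0.001  0.116 -0.631]
[375.828 279.556] [576.694 258.141] [101.886  68.046] 3.895634174346924
[260.568 278.648] [583.887 153.073] [102.609  50.19 ] 3.973843812942505
[255.918 143.607] [461.004 144.314] [70.071 51.2  ] 4.566880702972412
[383.454 144.323] [453.415 249.644] [75.305 73.463] -85.34794616699219
pos [501.604 198.597 230.678] ty 94.55 t 1.75 | n 16 row [ 0.085 -0.968  0.002] [-0.     0.    -0.004]
```

View pics/w1.png

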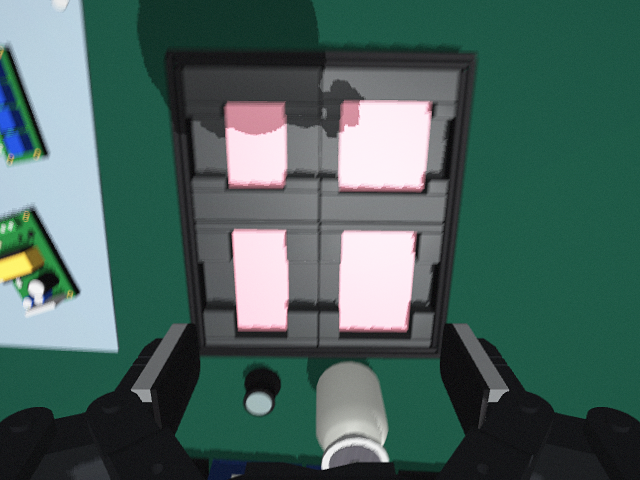

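The wrist view shows four pink floors with notches at their left and right: radio (256,144), processor (383,144), relay (261,279), power (376,280). The arm had not settled when this was taken, so I retake it and then move over the mat.

```bash
python3 - <<'E'
from h import *
st=sense(); print(st['dq']); im=snap('wrist','w2.png')
for c in blobs(pink(im),150):
    P=cast('wrist',c,13,st)
    a=np.radians(4.1);M=np.array([[np.cos(a),np.sin(a)],[-np.sin(a),np.cos(a)]])
    Q=P@M.T; lo,hi=np.percentile(Q,1,axis=0),np.percentile(Q,99,axis=0)
    print(*rect(P),'nestframe lo',lo,'hi',hi,'ctr',M.T@((lo+hi)/2))
E
python3 -m crank '[[[0.08,-0.97,0,0,0,0,85],[0.08,-0.97,0,0,0,0,85],[0.08,-0.97,0,0,0,0,85],[0.08,-0.97,0,0,0,0,85],[0.08,-0.97,0,0,0,0,85],[0.08,-0.97,0,0,0,0,85],[0.08,-0.97,0,0,0,0,85],[0.08,-0.97,0,0,0,0,85]]]'
python3 -m crank '[[[0.08,-0.97,0,0,0,0,85],[0.08,-0.97,0,0,0,0,85],[0.08,-0.97,0,0,0,0,85],[0.08,-0.97,0,0,0,0,85],[0.08,-0.97,0,0,0,0,85],[0.08,-0.97,0,0,0,0,85],[0.08,-0.97,0,0,0,0,85],[0,0,0,0,0,0,85]]]'
python3 -m crank '[[[0,0,0,0,0,0,85],[0,0,0,0,0,0,85],[0,0,0,0,0,0,85],[0,0,0,0,0,0,85],[0,0,0,0,0,0,85],[0,0,0,0,0,0,85],[0,0,0,0,0,0,85],[0,0,0,0,0,0,85]]]' >/dev/null
python3 - <<'E'
from h import *
st=sense(); print(st['dq']); im=snap('wrist','w3.png'); np.save('st3.npy',np.r_[st['eef_pos'],st['ee_rot']])
for c in blobs(green(im),300,9):
    print(c.mean(0),*rect(cast('wrist',c,13,st)))
E
```

```text
[ 0.037 -0.025  0.05   0.005 -0.019  0.118]
[609.391 261.802] [65.443 31.836] -85.47041940689087 nestframe lo [611.425 184.806] hi [642.248 250.151] ctr [609.683 261.739]
[591.227 154.583] [82.097 48.78 ] 3.3487470149993896 nestframe lo [561.345  87.782] hi [641.475 136.667] ctr [591.847 154.937]
[480.801 253.206] [71.525 14.502] -85.32693433761597 nestframe lo [490.085 182.417] hi [504.922 253.783] ctr [480.637 253.112]
[459.155 145.981] [68.253 48.83 ] 3.3989455699920654 nestframe lo [434.465  88.394] hi [502.431 137.297] ctr [459.181 146.05 ]
[430.196 219.272] [23.427 12.185] 5.662672519683838 nestframe lo [433.093 181.917] hi [456.405 194.23 ] ctr [430.164 219.39 ]
time_s: 2.6
eef_pos: [497.2, 6.1, 231.1]
ee_rot: [-0.0, -0.039, 0.999, 0.0]
force: [0.1, 1.0, 0.2]
grip_width: 0.995
grip_force: 0.0
time_s: 3.4
eef_pos: [496.8, -165.4, 230.9]
ee_rot: [-0.0, -0.038, 0.999, 0.0]
force: [-0.1, 0.5, -0.6]
grip_width: 0.994
grip_force: 0.0
[ 0.001 -0.001  0.001 -0.001  0.001 -0.   ]
[422.463 288.87 ] [579.204 -59.834] [87.256 49.118] 22.189001083374023
[289.245 276.962] [ 575.79  -187.026] [55.63  55.563] -21.849273681640625
[143.797 274.818] [ 587.849 -319.487] [87.047 49.822] 46.50995635986328
[125.315 120.842] [ 448.263 -326.978] [50.699 31.857] 4.335792064666748
[448.013 138.126] [443.415 -60.047] [87.097 31.644] 14.18934440612793
[290.99  123.723] [ 439.864 -193.048] [55.284 55.246] 74.67225646972656
[297.507  26.934] [ 367.459 -190.88 ] [102.222  10.305] 89.39256286621094
```

View pics/w3.png

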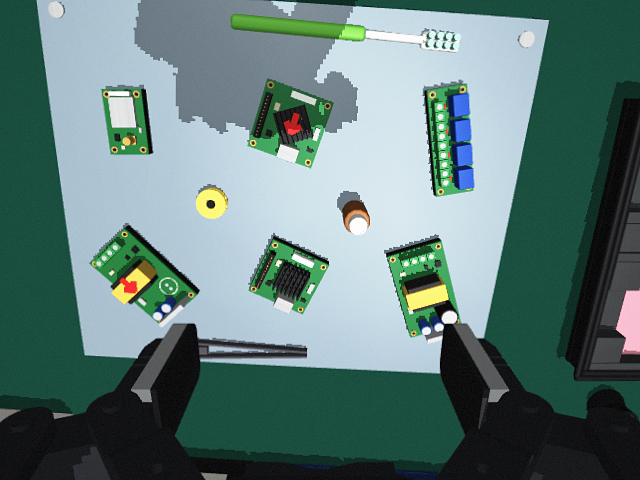

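The wrist view shows all six boards. The passed ones are power (422,289), processor (289,277), radio (125,121) and relay (448,138). The rejects are at (144,275) and (291,124). I'll refine the relay yaw by line fits and redo the tray with a shadow-tolerant mask.

Run:
```python
from h import *
def mk(pos,ty):
    y=np.radians(ty); Y=np.array([np.cos(y),np.sin(y),0]);Z=np.array([0,0,-1.]);X=np.cross(Y,Z)
    return dict(eef_pos=np.array(pos),ee_rot=R.from_matrix(np.c_[X,Y,Z]).as_quat(scalar_first=True))
st=mk([501.604,198.597,230.678],94.55)
im=cv2.imread('pics/w2.png').astype(int)
m=((im[...,2]-im[...,1]>12)&(im[...,0]-im[...,1]>3)&(im[...,2]>50)).astype(np.uint8)*255
m[:, :150]=0
a=np.radians(4.1);M=np.array([[np.cos(a),np.sin(a)],[-np.sin(a),np.cos(a)]])
for c in blobs(m,300):
    P=cast('wrist',c,13,st);Q=P@M.T; lo,hi=np.percentile(Q,1,axis=0),np.percentile(Q,99,axis=0)
    print(c.mean(0),*rect(P),'lo',lo,'hi',hi,'ctr',M.T@((lo+hi)/2))
s=np.load('st3.npy');st=dict(eef_pos=s[:3],ee_rot=s[3:])
im=cv2.imread('pics/w3.png'); g=green(im)
roi=np.zeros_like(g);roi[75:205,405:490]=255
h=cv2.cvtColor(im,cv2.COLOR_BGR2HSV)
for y in(95,110,125,140,155,170,185):
    row=np.where(g[y,405:490])[0]+405; print(y,row.min(),row.max(),end='; ')
E1=[(y,(np.where(g[y,405:490])[0]+405).min()) for y in range(92,190)]
P=cast('wrist',[(x,y) for y,x in E1],13,st); v=cv2.fitLine(P.astype(np.float32),cv2.DIST_HUBER,0,.01,.01).ravel()
print(v,np.degrees(np.arctan2(v[1],v[0])))
for n in('scene','side'):
    im=cv2.imread(f'pics/{n}0.png');h=cv2.cvtColor(im,cv2.COLOR_BGR2HSV)
    b=cv2.inRange(h,(105,180,80),(125,255,255))
    for c in blobs(b,60,9):
        print(n,c.mean(0),*rect(cast(n,c,28,None)))
```

```text
[379.618 275.762] [575.019 259.32 ] [100.912  66.825] 3.8657286167144775 lo [541.585 184.243] hi [642.415 250.946] ctr [574.928 259.364]
[264.076 274.512] [581.986 154.389] [100.836  48.796] 3.79435396194458 lo [541.248  87.886] hi [641.387 136.852] ctr [581.77  154.359]
[260.163 138.401] [459.125 146.216] [68.389 48.985] 3.9079196453094482 lo [434.304  88.535] hi [502.503 137.526] ctr [459.124 146.231]
[387.969 139.645] [452.001 251.155] [73.002 72.762] -86.01438188552856 lo [432.496 181.761] hi [505.098 254.667] ctr [451.995 251.173]
95 427 446; 110 428 447; 125 436 448; 140 431 450; 155 438 451; 170 439 450; 185 435 450; [  0.969   0.246 435.9   -77.853] 14.259328
scene [409.48  445.444] [857.116 -97.002] [217.513 120.521] 89.99994659423828
scene [590.489 320.612] [855.925 245.002] [305.213 121.411] 88.85538482666016
scene [276.049 252.39 ] [445.787 -56.361] [83.996 20.905] 13.458229064941406
scene [619.835  96.897] [459.113 972.518] [235.736  33.414] -88.35516309738159
scene [523.916  74.218] [227.835 844.602] [205.214  84.228] 0.05025363713502884
scene [442.887  18.778] [-92.438 994.496] [871.316 552.285] 58.7056999206543
scene [293.32    8.289] [-557.543  628.216] [186.871  97.352] -31.536258697509766
side [264.931 272.931] [442.625 -57.938] [71.691 16.471] 14.3319091796875
```

```bash
python3 -c "
from h import *
plan(579.2,-59.8,55,112.2,12)"
```

```text
pos [ 497.163 -163.905  231.289] ty 94.49 t 4.25 | n 12 row [-0.344  0.28   0.588] [-0.     0.    -0.185]
```

```bash
python3 -m crank '[[[-0.344,0.28,0.588,0,0,-0.185,66],[-0.344,0.28,0.588,0,0,-0.185,66],[-0.344,0.28,0.588,0,0,-0.185,66],[-0.344,0.28,0.588,0,0,-0.185,66],[-0.344,0.28,0.588,0,0,-0.185,66],[-0.344,0.28,0.588,0,0,-0.185,66],[-0.344,0.28,0.588,0,0,-0.185,66],[-0.344,0.28,0.588,0,0,-0.185,66]]]' 40
python3 -m crank '[[[-0.344,0.28,0.588,0,0,-0.185,66],[-0.344,0.28,0.588,0,0,-0.185,66],[-0.344,0.28,0.588,0,0,-0.185,66],[-0.344,0.28,0.588,0,0,-0.185,66],[0,0,0,0,0,0,66],[0,0,0,0,0,0,66],[0,0,0,0,0,0,66],[0,0,0,0,0,0,66]]]'
python3 - <<'E'
from h import *
st=sense();print(st['dq'])
im=snap('wrist','w4.png')
for c in blobs(green(im),300,9): print(c.mean(0),*rect(cast('wrist',c,13,st)))
plan(579.2,-59.8,5,112.2,4,st)
E
```

```text
time_s: 5.05
eef_pos: [556.0, -96.5, 112.5]
ee_rot: [-0.0, -0.143, 0.99, 0.0]
force: [-0.2, 0.8, -0.1]
grip_width: 0.777
grip_force: 0.0
time_s: 5.85
eef_pos: [579.4, -60.2, 55.6]
ee_rot: [0.001, -0.193, 0.981, -0.0]
force: [-1.1, 0.9, -0.5]
grip_width: 0.773
grip_force: 0.0
[ 0.     0.001  0.003 -0.002 -0.001 -0.001]
[367.142 318.948] [591.965 -31.196] [42.164  7.107] 22.387521743774414
[307.184 267.21 ] [579.236 -59.273] [86.96  49.741] 22.364599227905273
[ 55.755 165.882] [ 576.786 -186.869] [57.132 55.894] -21.773483276367188
[439.199  54.849] [468.573 -53.226] [36.123 31.982] 14.791133880615234
pos [579.395 -60.244  55.625] ty 112.21 t 5.85 | n 4 row [0.    0.005 0.506] [-0.002  0.002  0.   ]
```

View pics/w4.png

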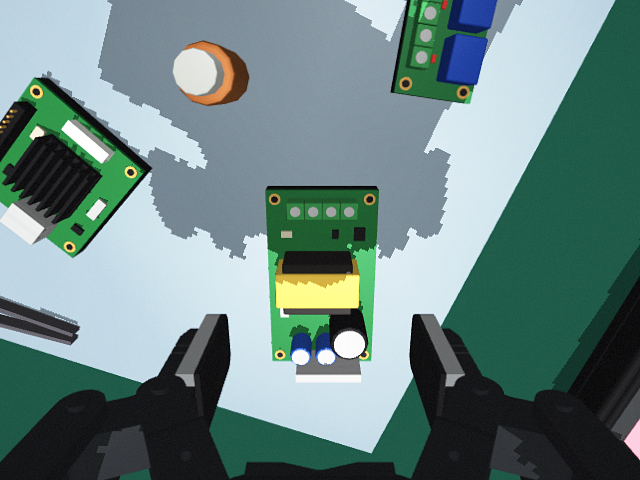

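The board (edges 266–378 px) lies centred between the fingers (230 and 410 px). Descend and grip.

```bash
python3 -m crank '[[[0,0,0.5,0,0,0,66],[0,0,0.5,0,0,0,66],[0,0,0.5,0,0,0,66],[0,0,0.3,0,0,0,66],[0,0,0.2,0,0,0,66],[0,0,0,0,0,0,66],[0,0,0,0,0,0,66],[0,0,0,0,0,0,66]]]'
python3 -m crank '[[[0,0,0,0,0,0,45],[0,0,0,0,0,0,40],[0,0,0,0,0,0,40],[0,0,0,0,0,0,40],[0,0,0,0,0,0,40],[0,0,0,0,0,0,40],[0,0,0,0,0,0,40],[0,0,0,0,0,0,40]]]' 40
```

```text
time_s: 6.7
eef_pos: [579.5, -59.8, 5.4]
ee_rot: [0.0, -0.193, 0.981, -0.0]
force: [0.0, -0.1, -0.2]
grip_width: 0.772
grip_force: 0.0
time_s: 7.5
eef_pos: [579.5, -59.9, 5.6]
ee_rot: [0.0, -0.193, 0.981, -0.0]
force: [-0.1, 0.5, 6.0]
grip_width: 0.567
grip_force: 41.8
```

```bash
python3 -m crank '[[[0,0,-0.2,0,0,0,40],[0,0,-0.4,0,0,0,40],[0,0,-0.6,0,0,0,40],[0,0,-0.6,0,0,0,40],[0,0,-0.6,0,0,0,40],[0,0,-0.4,0,0,0,40],[0,0,0,0,0,0,40],[0,0,0,0,0,0,40]]]' 60
python3 - <<'E'
from h import *
st=sense();snap('wrist','w5.png'); plan(573,259.3,75,94,15)
E
```

```text
time_s: 8.3
eef_pos: [579.0, -59.7, 74.8]
ee_rot: [-0.0, -0.193, 0.981, 0.0]
force: [0.1, -0.5, -1.3]
grip_width: 0.561
grip_force: 61.9
pos [578.78  -59.666  74.358] ty 112.25 t 8.35 | n 15 row [-0.188  0.833 -0.001] [ 0.    -0.001  0.152]
```

View pics/w5.png

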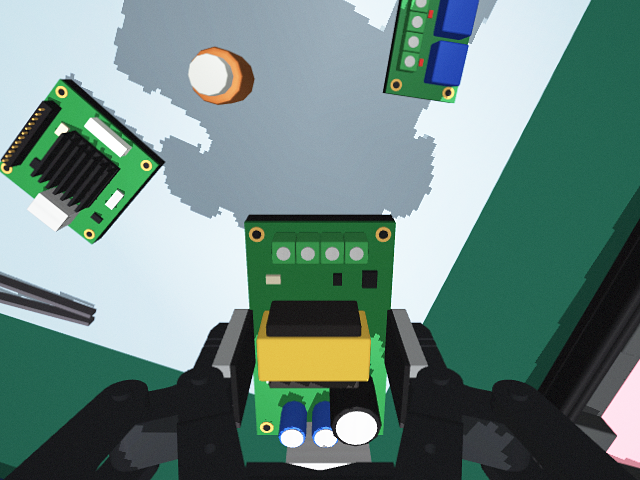

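The power board is held level and centred between the pads. Move it to its nest.

```bash
python3 -m crank '[[[-0.188,0.833,0,0,0,0.152,40],[-0.188,0.833,0,0,0,0.152,40],[-0.188,0.833,0,0,0,0.152,40],[-0.188,0.833,0,0,0,0.152,40],[-0.188,0.833,0,0,0,0.152,40],[-0.188,0.833,0,0,0,0.152,40],[-0.188,0.833,0,0,0,0.152,40],[-0.188,0.833,0,0,0,0.152,40]]]'
python3 -m crank '[[[-0.188,0.833,0,0,0,0.152,40],[-0.188,0.833,0,0,0,0.152,40],[-0.188,0.833,0,0,0,0.152,40],[-0.188,0.833,0,0,0,0.152,40],[-0.188,0.833,0,0,0,0.152,40],[-0.188,0.833,0,0,0,0.152,40],[-0.188,0.833,0,0,0,0.152,40],[0,0,0,0,0,0,40]]]'
python3 -m crank '[[[0,0,0,0,0,0,40],[0,0,0,0,0,0,40],[0,0,0,0,0,0,40],[0,0,0,0,0,0,40],[0,0,0,0,0,0,40],[0,0,0,0,0,0,40],[0,0,0,0,0,0,40],[0,0,0,0,0,0,40]]]'
python3 - <<'E'
from h import *
plan(573,259.3,18,94,6)
E
```

```text
time_s: 9.15
eef_pos: [562.9, 111.0, 74.1]
ee_rot: [-0.001, -0.109, 0.994, 0.0]
force: [-0.3, -0.3, -0.9]
grip_width: 0.56
grip_force: 61.9
time_s: 9.95
eef_pos: [572.9, 261.0, 73.9]
ee_rot: [-0.001, -0.036, 0.999, 0.0]
force: [-0.3, 0.4, -1.6]
grip_width: 0.557
grip_force: 61.9
time_s: 10.75
eef_pos: [573.5, 259.0, 74.9]
ee_rot: [0.0, -0.035, 0.999, -0.0]
force: [-0.7, 0.4, -1.7]
grip_width: 0.558
grip_force: 61.9
pos [573.494 259.036  74.896] ty 94.01 t 10.75 | n 6 row [0.003 0.002 0.379] [-0.  0.  0.]
```

```bash
python3 -m crank '[[[0,0,0.5,0,0,0,40],[0,0,0.6,0,0,0,40],[0,0,0.5,0,0,0,40],[0,0,0.3,0,0,0,40],[0,0,0.2,0,0,0,40],[0,0,0.15,0,0,0,40],[0,0,0.1,0,0,0,40],[0,0,0,0,0,0,40]]]'
python3 -m crank '[[[0,0,0,0,0,0,40],[0,0,0,0,0,0,52],[0,0,0,0,0,0,56],[0,0,0,0,0,0,64],[0,0,0,0,0,0,64],[0,0,-0.3,0,0,0,64],[0,0,-0.8,0,0,0,64],[0,0,-0.9,0,0,0,64]]]'
python3 -c "
from h import *
plan(500,80,200,104.2,8)"
```

```text
time_s: 11.55
eef_pos: [573.6, 259.1, 16.2]
ee_rot: [0.0, -0.035, 0.999, 0.0]
force: [0.9, 0.2, -1.1]
grip_width: 0.558
grip_force: 61.9
time_s: 12.35
eef_pos: [573.2, 259.0, 66.8]
ee_rot: [-0.0, -0.035, 0.999, -0.0]
force: [0.4, -0.1, 0.0]
grip_width: 0.743
grip_force: 0.0
pos [573.232 258.991  66.809] ty 94.01 t 12.35 | n 8 row [ 0.495 -0.832 -0.666] [ 0.    -0.001 -0.159]
```

```bash
python3 -c "
from h import *
plan(443.4,-60,58,104.2,15)"
```

```text
pos [573.232 258.991  66.809] ty 94.01 t 12.35 | n 15 row [ 0.472 -0.789  0.024] [ 0.    -0.    -0.085]
```

```bash
python3 -m crank '[[[0.472,-0.789,0,0,0,-0.085,64],[0.472,-0.789,0,0,0,-0.085,48],[0.472,-0.789,0,0,0,-0.085,48],[0.472,-0.789,0,0,0,-0.085,48],[0.472,-0.789,0,0,0,-0.085,48],[0.472,-0.789,0,0,0,-0.085,48],[0.472,-0.789,0,0,0,-0.085,48],[0.472,-0.789,0,0,0,-0.085,48]]]'
python3 -m crank '[[[0.472,-0.789,0,0,0,-0.085,48],[0.472,-0.789,0,0,0,-0.085,48],[0.472,-0.789,0,0,0,-0.085,48],[0.472,-0.789,0,0,0,-0.085,48],[0.472,-0.789,0,0,0,-0.085,48],[0.472,-0.789,0.1,0,0,-0.085,48],[0.472,-0.789,0.1,0,0,-0.085,48],[0,0,0,0,0,0,48]]]'
python3 -m crank '[[[0,0,0,0,0,0,48],[0,0,0,0,0,0,48],[0,0,0,0,0,0,48],[0,0,0,0,0,0,48],[0,0,0,0,0,0,48],[0,0,0,0,0,0,48],[0,0,0,0,0,0,48],[0,0,0,0,0,0,48]]]'
python3 - <<'E'
from h import *
st=sense();im=snap('wrist','w6.png')
for c in blobs(green(im),300,9): print(c.mean(0),*rect(cast('wrist',c,13,st)))
plan(443.4,-60,5,104.2,4,st)
im=snap('scene','s6.png'); cv2.imwrite('pics/s6c.png',cv2.resize(im[130:330,230:530],None,fx=2.5,fy=2.5))
cv2.imwrite('pics/both6.png',np.hstack([cv2.resize(cv2.imread('pics/w6.png'),(440,330)),cv2.resize(im[140:300,310:470],(330,330))]))
E
```

```text
time_s: 13.15
eef_pos: [497.0, 91.0, 66.8]
ee_rot: [0.0, -0.083, 0.997, -0.0]
force: [0.9, 0.3, -0.2]
grip_width: 0.559
grip_force: 0.0
time_s: 13.95
eef_pos: [443.6, -61.7, 61.5]
ee_rot: [0.0, -0.123, 0.992, -0.0]
force: [-0.8, 0.9, 0.1]
grip_width: 0.563
grip_force: 0.0
time_s: 14.75
eef_pos: [443.8, -59.9, 61.1]
ee_rot: [-0.0, -0.124, 0.992, 0.0]
force: [0.4, 0.3, -0.1]
grip_width: 0.56
grip_force: 0.0
[ 26.163 414.329] [ 571.629 -197.611] [59.198 36.769] -27.282997131347656
[318.412 251.683] [443.375 -59.432] [87.072 31.734] 14.260580062866211
[ 58.827 187.812] [ 439.854 -192.545] [56.089 55.57 ] -14.849555969238281
[90.242 43.   ] [ 366.768 -175.238] [76.193 10.531] 89.55931854248047
pos [443.842 -59.927  61.131] ty 104.21 t 14.75 | n 4 row [0.004 0.    0.561] [ 0. -0.  0.]
```

View pics/both6.png

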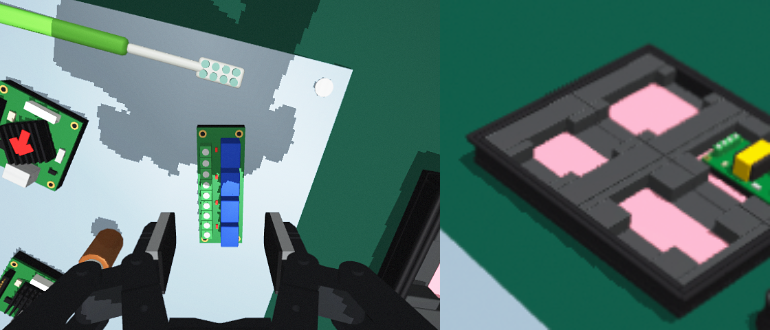

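Run:
```python
from h import *
s=np.load('st3.npy');st=dict(eef_pos=s[:3],ee_rot=s[3:])
for n,p in(('w3',(352,207)),):
    for z in(3,40,55): print(z,cast('wrist',[(352,207),(357,227),(340,207),(371,218)],z,st))
print(cast('side',[(319,315),(320,298)],3)); o,d=ray('side',[(320,298)]); o2,d2=ray('scene',[(255,286)])
A=np.c_[d[0],-d2[0]]; t=np.linalg.lstsq(A,o2-o,rcond=None)[0]; print('cap',o+t[0]*d[0],o2+t[1]*d2[0])
```

```text
3 [[ 507.731 -134.123]
 [ 525.942 -127.679]
 [ 508.58  -144.787]
 [ 516.517 -116.034]]
40 [[ 498.337 -137.755]
 [ 514.731 -131.953]
 [ 499.101 -147.355]
 [ 506.246 -121.47 ]]
55 [[ 494.528 -139.227]
 [ 510.186 -133.686]
 [ 495.258 -148.396]
 [ 502.082 -123.674]]
[[ 511.541 -134.035]
 [ 519.149 -103.069]]
cap [ 512.805 -134.349   45.88 ] [ 512.105 -132.046   47.456]
```

The bottle stands at (510,-134), 46 mm tall. That is about 47 mm aside along the board and 88 mm across, so it is clear. The right crop shows the power board seated in its nest. Next I grip the relay board.

```bash
python3 -m crank '[[[0,0,0.5,0,0,0,48],[0,0,0.6,0,0,0,48],[0,0,0.5,0,0,0,48],[0,0,0.4,0,0,0,48],[0,0,0.24,0,0,0,48],[0,0,0,0,0,0,48],[0,0,0,0,0,0,48],[0,0,0,0,0,0,48]]]'
python3 -m crank '[[[0,0,0,0,0,0,30],[0,0,0,0,0,0,22],[0,0,0,0,0,0,22],[0,0,0,0,0,0,22],[0,0,0,0,0,0,22],[0,0,0,0,0,0,22],[0,0,0,0,0,0,22],[0,0,0,0,0,0,22]]]' 40
python3 -m crank '[[[0,0,-0.2,0,0,0,22],[0,0,-0.4,0,0,0,22],[0,0,-0.6,0,0,0,22],[0,0,-0.6,0,0,0,22],[0,0,-0.6,0,0,0,22],[0,0,-0.4,0,0,0,22],[0,0,0,0,0,0,22],[0,0,0,0,0,0,22]]]' 60
python3 - <<'E'
from h import *
st=sense();im=snap('wrist','w7.png')
cs=[rect(cast('wrist',c,st['eef_pos'][2]+7.5,st)) for c in blobs(green(im),300,9)]; print(*cs)
plan(580.3,154.3,75,94,12)
E
```

```text
time_s: 15.65
eef_pos: [444.1, -60.0, 5.6]
ee_rot: [0.0, -0.124, 0.992, -0.0]
force: [0.4, 0.0, -0.2]
grip_width: 0.559
grip_force: 0.0
time_s: 16.45
eef_pos: [444.1, -60.0, 5.7]
ee_rot: [0.0, -0.124, 0.992, -0.0]
force: [-1.6, 0.3, 5.6]
grip_width: 0.362
grip_force: 39.9
time_s: 17.25
eef_pos: [443.7, -59.8, 75.0]
ee_rot: [-0.0, -0.124, 0.992, 0.0]
force: [-0.2, -0.8, -1.2]
grip_width: 0.352
grip_force: 59.5
(array([ 502.6  , -152.632]), array([37.909, 33.627]), -23.79975128173828) (array([442.934, -60.074]), array([87.59 , 31.852]), 14.259421348571777) (array([ 422.628, -170.019]), array([16.757, 10.115]), 19.68625831604004) (array([ 413.51 , -154.607]), array([37.019, 36.938]), -15.030387878417969) (array([ 365.248, -146.312]), array([56.422,  7.028]), 89.70872497558594)
pos [443.501 -59.8    74.681] ty 104.21 t 17.3 | n 12 row [-0.569  0.629 -0.001] [ 0.    -0.001  0.106]
```

```bash
python3 -m crank '[[[-0.569,0.629,0,0,0,0.106,22],[-0.569,0.629,0,0,0,0.106,22],[-0.569,0.629,0,0,0,0.106,22],[-0.569,0.629,0,0,0,0.106,22],[-0.569,0.629,0,0,0,0.106,22],[-0.569,0.629,0,0,0,0.106,22],[-0.569,0.629,0,0,0,0.106,22],[-0.569,0.629,0,0,0,0.106,22]]]'
python3 -m crank '[[[-0.569,0.629,0,0,0,0.106,22],[-0.569,0.629,0,0,0,0.106,22],[-0.569,0.629,0,0,0,0.106,22],[-0.569,0.629,0,0,0,0.106,22],[0,0,0,0,0,0,22],[0,0,0,0,0,0,22],[0,0,0,0,0,0,22],[0,0,0,0,0,0,22]]]'
python3 -m crank '[[[0,0,0,0,0,0,22],[0,0,0,0,0,0,22],[0,0,0,0,0,0,22],[0,0,0,0,0,0,22],[0,0,0,0,0,0,22],[0,0,0,0,0,0,22],[0,0,0,0,0,0,22],[0,0,0,0,0,0,22]]]' >/dev/null
python3 - <<'E'
from h import *
st=sense();im=snap('wrist','w8.png')
for c in blobs(green(im),1500,9): print(rect(cast('wrist',c,st['eef_pos'][2]+7.5,st)))
plan(580.3,154.3,16,94,6)
E
```

```text
time_s: 18.1
eef_pos: [530.8, 86.4, 74.2]
ee_rot: [-0.001, -0.065, 0.998, 0.0]
force: [0.6, 0.2, -1.0]
grip_width: 0.347
grip_force: 59.5
time_s: 18.9
eef_pos: [580.3, 153.6, 75.0]
ee_rot: [-0.0, -0.035, 0.999, -0.0]
force: [0.0, 0.0, -0.4]
grip_width: 0.347
grip_force: 59.5
(array([579.964, 154.04 ]), array([87.615, 32.017]), 4.117929458618164)
(array([550.272, 224.9  ]), array([60.68 , 34.758]), 4.030797481536865)
pos [580.684 154.176  75.105] ty 94.03 t 19.75 | n 6 row [0.002 0.001 0.394] [-0.    -0.     0.001]
```

View pics/w8.png

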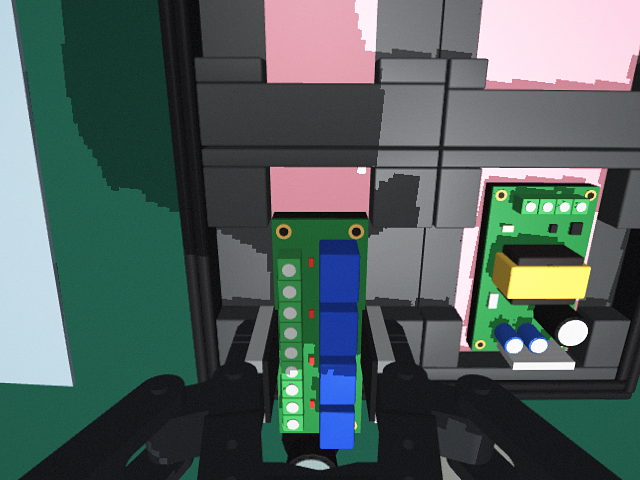

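The power board sits in its cut-out (around 540,265) and the relay board is lined up above its own. Lower and release.

```bash
python3 -m crank '[[[0,0,0.5,0,0,0,22],[0,0,0.6,0,0,0,22],[0,0,0.5,0,0,0,22],[0,0,0.3,0,0,0,22],[0,0,0.2,0,0,0,22],[0,0,0.15,0,0,0,22],[0,0,0.11,0,0,0,22],[0,0,0,0,0,0,22]]]'
python3 -m crank '[[[0,0,0,0,0,0,22],[0,0,0,0,0,0,34],[0,0,0,0,0,0,38],[0,0,0,0,0,0,48],[0,0,0,0,0,0,48],[0,0,-0.3,0,0,0,48],[0,0,-0.8,0,0,0,48],[0,0,-0.9,0,0,0,48]]]'
python3 -c "
from h import *
plan(575.8,-187,60,68.2,15)"
```

```text
time_s: 20.55
eef_pos: [580.8, 154.2, 16.2]
ee_rot: [0.0, -0.035, 0.999, -0.0]
force: [-0.3, -0.0, -0.6]
grip_width: 0.352
grip_force: 59.5
time_s: 21.35
eef_pos: [580.4, 154.2, 66.8]
ee_rot: [-0.0, -0.035, 0.999, -0.0]
force: [0.5, -0.4, 0.8]
grip_width: 0.56
grip_force: 0.0
pos [580.43  154.17   66.819] ty 94.03 t 21.35 | n 15 row [-0.116 -0.91   0.018] [-0.    -0.     0.215]
```

```bash
python3 -m crank '[[[-0.116,-0.91,0,0,0,0.215,60],[-0.116,-0.91,0,0,0,0.215,72],[-0.116,-0.91,0,0,0,0.215,72],[-0.116,-0.91,0,0,0,0.215,72],[-0.116,-0.91,0,0,0,0.215,72],[-0.116,-0.91,0,0,0,0.215,72],[-0.116,-0.91,0,0,0,0.215,72],[-0.116,-0.91,0,0,0,0.215,72]]]'
python3 -m crank '[[[-0.116,-0.91,0,0,0,0.215,72],[-0.116,-0.91,0,0,0,0.215,72],[-0.116,-0.91,0,0,0,0.215,72],[-0.116,-0.91,0,0,0,0.215,72],[-0.116,-0.91,0,0,0,0.215,72],[-0.116,-0.91,0,0,0,0.215,72],[-0.116,-0.91,0,0,0,0.215,72],[0,0,0,0,0,0,72]]]'
python3 -m crank '[[[0,0,0,0,0,0,72],[0,0,0,0,0,0,72],[0,0,0,0,0,0,72],[0,0,0,0,0,0,72],[0,0,0,0,0,0,72],[0,0,0,0,0,0,72],[0,0,0,0,0,0,72],[0,0,0,0,0,0,72]]]' >/dev/null
python3 - <<'E'
from h import *
st=sense();im=snap('wrist','w9.png')
for c in blobs(green(im),1500,9): print(c.mean(0),*rect(cast('wrist',c,13,st)))
plan(575.8,-187,5.3,68.2,4,st)
E
```

```text
time_s: 22.15
eef_pos: [597.7, -29.1, 66.8]
ee_rot: [0.0, 0.085, 0.996, -0.0]
force: [0.1, 0.2, 0.2]
grip_width: 0.843
grip_force: 0.0
time_s: 22.95
eef_pos: [575.9, -189.3, 66.8]
ee_rot: [0.0, 0.19, 0.982, -0.0]
force: [-0.5, 0.4, 0.2]
grip_width: 0.844
grip_force: 0.0
[ 81.113 356.612] [ 581.573 -326.395] [72.468 50.004] 46.97081756591797
[320.822 269.677] [ 576.063 -186.869] [55.814 55.224] 68.28555297851562
[192.698  36.534] [ 454.724 -197.048] [55.744 25.98 ] 74.6466293334961
pos [ 576.27  -186.894   66.128] ty 68.23 t 23.75 | n 4 row [ 0.004 -0.003  0.608] [-0.    -0.     0.001]
```

View pics/w9.png

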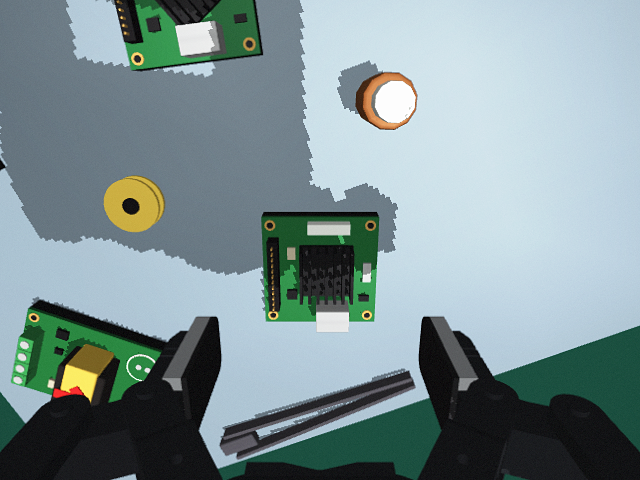

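The processor board is centred between the fingers, with the reject, bottle and tweezers clear. Grip.

```bash
python3 -m crank '[[[0,0,0.6,0,0,0,72],[0,0,0.7,0,0,0,72],[0,0,0.5,0,0,0,72],[0,0,0.4,0,0,0,72],[0,0,0.23,0,0,0,72],[0,0,0,0,0,0,72],[0,0,0,0,0,0,72],[0,0,0,0,0,0,72]]]'
python3 -m crank '[[[0,0,0,0,0,0,52],[0,0,0,0,0,0,46],[0,0,0,0,0,0,46],[0,0,0,0,0,0,46],[0,0,0,0,0,0,46],[0,0,0,0,0,0,46],[0,0,0,0,0,0,46],[0,0,0,0,0,0,46]]]' 40
python3 -m crank '[[[0,0,-0.2,0,0,0,46],[0,0,-0.4,0,0,0,46],[0,0,-0.6,0,0,0,46],[0,0,-0.6,0,0,0,46],[0,0,-0.6,0,0,0,46],[0,0,-0.4,0,0,0,46],[0,0,0,0,0,0,46],[0,0,0,0,0,0,46]]]' 60
python3 - <<'E'
from h import *
st=sense();im=snap('wrist','w10.png')
for c in blobs(green(im),1500,9): print(rect(cast('wrist',c,st['eef_pos'][2]+7.5,st)))
plan(452,251.2,80,94,20)
E
```

```text
time_s: 24.6
eef_pos: [576.7, -187.1, 6.0]
ee_rot: [0.001, 0.189, 0.982, -0.0]
force: [0.0, 0.7, -0.4]
grip_width: 0.844
grip_force: 0.0
time_s: 25.4
eef_pos: [576.7, -187.1, 6.3]
ee_rot: [0.001, 0.189, 0.982, -0.0]
force: [-1.4, 0.2, 5.0]
grip_width: 0.632
grip_force: 41.9
time_s: 26.2
eef_pos: [576.1, -186.8, 75.2]
ee_rot: [-0.0, 0.189, 0.982, 0.0]
force: [-0.4, 0.6, -1.5]
grip_width: 0.625
grip_force: 62.9
(array([ 556.458, -264.822]), array([57.129, 32.924]), 46.807743072509766)
(array([ 575.083, -186.521]), array([55.674, 55.217]), -21.726966857910156)
(array([ 469.142, -182.845]), array([36.71 , 18.409]), 74.01105499267578)
pos [ 575.951 -186.718   74.798] ty 68.23 t 26.25 | n 20 row [ 0.393  0.83  -0.01 ] [ 0.    -0.    -0.161]
```

```bash
python3 -m crank '[[[0.393,0.83,-0.01,0,0,-0.161,46],[0.393,0.83,-0.01,0,0,-0.161,46],[0.393,0.83,-0.01,0,0,-0.161,46],[0.393,0.83,-0.01,0,0,-0.161,46],[0.393,0.83,-0.01,0,0,-0.161,46],[0.393,0.83,-0.01,0,0,-0.161,46],[0.393,0.83,-0.01,0,0,-0.161,46],[0.393,0.83,-0.01,0,0,-0.161,46]]]'
python3 -m crank '[[[0.393,0.83,-0.01,0,0,-0.161,46],[0.393,0.83,-0.01,0,0,-0.161,46],[0.393,0.83,-0.01,0,0,-0.161,46],[0.393,0.83,-0.01,0,0,-0.161,46],[0.393,0.83,-0.01,0,0,-0.161,46],[0.393,0.83,-0.01,0,0,-0.161,46],[0.393,0.83,-0.01,0,0,-0.161,46],[0.393,0.83,-0.01,0,0,-0.161,46]]]'
python3 -m crank '[[[0.393,0.83,-0.01,0,0,-0.161,46],[0.393,0.83,-0.01,0,0,-0.161,46],[0.393,0.83,-0.01,0,0,-0.161,46],[0.393,0.83,-0.01,0,0,-0.161,46],[0,0,0,0,0,0,46],[0,0,0,0,0,0,46],[0,0,0,0,0,0,46],[0,0,0,0,0,0,46]]]'
python3 -m crank '[[[0,0,0,0,0,0,46],[0,0,0,0,0,0,46],[0,0,0,0,0,0,46],[0,0,0,0,0,0,46],[0,0,0,0,0,0,46],[0,0,0,0,0,0,46],[0,0,0,0,0,0,46],[0,0,0,0,0,0,46]]]' >/dev/null
python3 - <<'E'
from h import *
st=sense();im=snap('wrist','w11.png')
for c in blobs(green(im),1500,9): print(rect(cast('wrist',c,st['eef_pos'][2]+7.5,st)))
plan(452,251.2,16.2,94,6)
E
```

```text
time_s: 27.05
eef_pos: [549.9, -4.3, 76.6]
ee_rot: [-0.001, 0.099, 0.995, 0.0]
force: [0.4, -0.4, 0.1]
grip_width: 0.622
grip_force: 62.9
time_s: 27.85
eef_pos: [491.9, 169.6, 78.7]
ee_rot: [-0.001, 0.01, 1.0, -0.0]
force: [-0.4, 0.5, -0.7]
grip_width: 0.621
grip_force: 62.9
time_s: 28.65
eef_pos: [452.6, 250.5, 80.2]
ee_rot: [-0.0, -0.034, 0.999, -0.0]
force: [-0.8, -0.3, -0.1]
grip_width: 0.624
grip_force: 62.9
(array([467.466, 252.204]), array([88.53 , 55.452]), 4.029167652130127)
pos [452.235 251.21   80.384] ty 94.0 t 29.5 | n 6 row [0.002 0.    0.428] [-0. -0. -0.]
```

```bash
python3 -m crank '[[[0,0,0.5,0,0,0,46],[0,0,0.7,0,0,0,46],[0,0,0.55,0,0,0,46],[0,0,0.35,0,0,0,46],[0,0,0.2,0,0,0,46],[0,0,0.15,0,0,0,46],[0,0,0.11,0,0,0,46],[0,0,0,0,0,0,46]]]'
python3 -m crank '[[[0,0,0,0,0,0,46],[0,0,0,0,0,0,58],[0,0,0,0,0,0,62],[0,0,0,0,0,0,72],[0,0,0,0,0,0,72],[0,0,-0.3,0,0,0,72],[0,0,-0.8,0,0,0,72],[0,0,-0.9,0,0,0,72]]]'
python3 -c "
from h import *
plan(448.3,-327,65,94.3,24)"
```

```text
time_s: 30.3
eef_pos: [452.5, 251.3, 16.7]
ee_rot: [0.0, -0.035, 0.999, 0.0]
force: [-0.7, 0.1, -0.3]
grip_width: 0.624
grip_force: 62.9
time_s: 31.1
eef_pos: [452.0, 251.1, 67.1]
ee_rot: [-0.0, -0.035, 0.999, -0.0]
force: [0.1, -0.6, 0.3]
grip_width: 0.845
grip_force: 0.0
pos [451.956 251.11   67.121] ty 93.99 t 31.1 | n 24 row [ 0.076 -0.961  0.004] [-0.    -0.    -0.002]
```

```bash
for i in 1 2 3; do :; done
python3 -m crank '[[[0.076,-0.961,0,0,0,0,60],[0.076,-0.961,0,0,0,0,48],[0.076,-0.961,0,0,0,0,48],[0.076,-0.961,0,0,0,0,48],[0.076,-0.961,0,0,0,0,48],[0.076,-0.961,0,0,0,0,48],[0.076,-0.961,0,0,0,0,48],[0.076,-0.961,0,0,0,0,48]]]' >/dev/null
python3 -m crank '[[[0.076,-0.961,0,0,0,0,48],[0.076,-0.961,0,0,0,0,48],[0.076,-0.961,0,0,0,0,48],[0.076,-0.961,0,0,0,0,48],[0.076,-0.961,0,0,0,0,48],[0.076,-0.961,0,0,0,0,48],[0.076,-0.961,0,0,0,0,48],[0.076,-0.961,0,0,0,0,48]]]' >/dev/null
python3 -m crank '[[[0.076,-0.961,0,0,0,0,48],[0.076,-0.961,0,0,0,0,48],[0.076,-0.961,0,0,0,0,48],[0.076,-0.961,0,0,0,0,48],[0.076,-0.961,0,0,0,0,48],[0.076,-0.961,0,0,0,0,48],[0.076,-0.961,0,0,0,0,48],[0.076,-0.961,0,0,0,0,48]]]'
python3 -m crank '[[[0,0,0,0,0,0,48],[0,0,0,0,0,0,48],[0,0,0,0,0,0,48],[0,0,0,0,0,0,48],[0,0,0,0,0,0,48],[0,0,0,0,0,0,48],[0,0,0,0,0,0,48],[0,0,0,0,0,0,48]]]' >/dev/null
python3 - <<'E'
from h import *
st=sense();im=snap('wrist','w12.png')
for c in blobs(green(im),1500,9): print(c.mean(0),*rect(cast('wrist',c,13,st)))
plan(448.3,-327,5.3,94.3,4,st)
E
```

```text
time_s: 33.5
eef_pos: [446.9, -328.3, 67.0]
ee_rot: [0.0, -0.035, 0.999, -0.0]
force: [0.2, -0.2, 0.9]
grip_width: 0.562
grip_force: 0.0
[293.79  451.995] [ 570.219 -333.505] [43.968 43.95 ] 46.68913269042969
[319.111 270.252] [ 448.226 -327.342] [51.252 31.744] 4.1027116775512695
[579.083 260.147] [ 439.609 -192.919] [56.959 55.902] 75.28511810302734
pos [ 446.937 -327.11    66.398] ty 94.0 t 34.3 | n 4 row [-0.014  0.     0.611] [ 0.    -0.    -0.009]
```

View pics/w12.png

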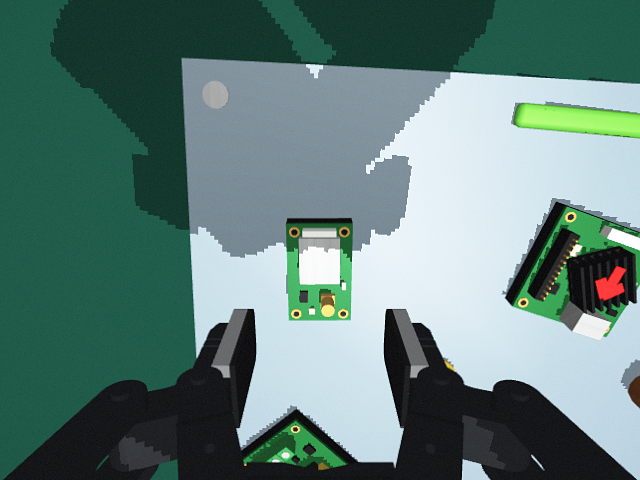

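The radio board is centred. The tape (507,-253) and the rejects are clear of the fingers. Grip.

```bash
python3 -m crank '[[[-0.05,0,0.6,0,0,0,48],[0,0,0.7,0,0,0,48],[0,0,0.5,0,0,0,48],[0,0,0.4,0,0,0,48],[0,0,0.24,0,0,0,48],[0,0,0,0,0,0,48],[0,0,0,0,0,0,48],[0,0,0,0,0,0,48]]]'
python3 -m crank '[[[0,0,0,0,0,0,30],[0,0,0,0,0,0,22],[0,0,0,0,0,0,22],[0,0,0,0,0,0,22],[0,0,0,0,0,0,22],[0,0,0,0,0,0,22],[0,0,0,0,0,0,22],[0,0,0,0,0,0,22]]]' 40
python3 -m crank '[[[0,0,-0.2,0,0,0,22],[0,0,-0.4,0,0,0,22],[0,0,-0.6,0,0,0,22],[0,0,-0.6,0,0,0,22],[0,0,-0.6,0,0,0,22],[0,0,-0.4,0,0,0,22],[0,0,0,0,0,0,22],[0,0,0,0,0,0,22]]]' 60
python3 - <<'E'
from h import *
st=sense();im=snap('wrist','w13.png')
for c in blobs(green(im),1500,9): print(rect(cast('wrist',c,st['eef_pos'][2]+7.5,st)))
plan(459.1,146.2,80,94,20)
E
```

```text
time_s: 35.15
eef_pos: [448.4, -327.4, 6.0]
ee_rot: [0.0, -0.035, 0.999, -0.0]
force: [-0.8, -0.1, -0.5]
grip_width: 0.565
grip_force: 0.0
time_s: 35.95
eef_pos: [448.5, -327.4, 6.1]
ee_rot: [0.0, -0.035, 0.999, -0.0]
force: [-0.5, 0.3, 5.8]
grip_width: 0.361
grip_force: 40.3
time_s: 36.75
eef_pos: [448.0, -326.9, 75.2]
ee_rot: [-0.0, -0.035, 0.999, 0.0]
force: [-0.1, 0.7, -1.2]
grip_width: 0.349
grip_force: 59.3
(array([ 502.46 , -330.579]), array([36.098, 28.314]), 46.574222564697266)
(array([ 447.271, -326.947]), array([51.29 , 31.523]), 4.254580497741699)
(array([ 414.154, -240.189]), array([38.23 , 36.926]), 75.03046417236328)
pos [ 447.894 -326.796   74.784] ty 93.99 t 36.8 | n 20 row [-0.088  0.942 -0.01 ] [ 0. -0. -0.]
```

```bash
python3 -m crank '[[[-0.088,0.942,-0.01,0,0,0,22],[-0.088,0.942,-0.01,0,0,0,22],[-0.088,0.942,-0.01,0,0,0,22],[-0.088,0.942,-0.01,0,0,0,22],[-0.088,0.942,-0.01,0,0,0,22],[-0.088,0.942,-0.01,0,0,0,22],[-0.088,0.942,-0.01,0,0,0,22],[-0.088,0.942,-0.01,0,0,0,22]]]'
python3 -m crank '[[[-0.088,0.942,-0.01,0,0,0,22],[-0.088,0.942,-0.01,0,0,0,22],[-0.088,0.942,-0.01,0,0,0,22],[-0.088,0.942,-0.01,0,0,0,22],[-0.088,0.942,-0.01,0,0,0,22],[-0.088,0.942,-0.01,0,0,0,22],[-0.088,0.942,-0.01,0,0,0,22],[-0.088,0.942,-0.01,0,0,0,22]]]'
python3 -m crank '[[[-0.088,0.942,-0.01,0,0,0,22],[-0.088,0.942,-0.01,0,0,0,22],[-0.088,0.942,-0.01,0,0,0,22],[-0.088,0.942,-0.01,0,0,0,22],[0,0,0,0,0,0,22],[0,0,0,0,0,0,22],[0,0,0,0,0,0,22],[0,0,0,0,0,0,22]]]'
python3 -m crank '[[[0,0,0,0,0,0,22],[0,0,0,0,0,0,22],[0,0,0,0,0,0,22],[0,0,0,0,0,0,22],[0,0,0,0,0,0,22],[0,0,0,0,0,0,22],[0,0,0,0,0,0,22],[0,0,0,0,0,0,22]]]' >/dev/null
python3 - <<'E'
from h import *
plan(459.1,146.2,16.2,94,6)
E
```

```text
time_s: 37.6
eef_pos: [452.2, -136.8, 76.8]
ee_rot: [-0.001, -0.035, 0.999, 0.0]
force: [0.1, -0.9, -0.8]
grip_width: 0.348
grip_force: 59.4
time_s: 38.4
eef_pos: [456.6, 52.3, 78.8]
ee_rot: [-0.001, -0.035, 0.999, 0.0]
force: [0.2, 0.3, -0.1]
grip_width: 0.35
grip_force: 59.4
time_s: 39.2
eef_pos: [459.3, 145.1, 80.3]
ee_rot: [-0.0, -0.034, 0.999, -0.0]
force: [-0.5, -0.3, -1.0]
grip_width: 0.35
grip_force: 59.4
pos [459.234 145.847  80.371] ty 94.0 t 40.0 | n 6 row [0.001 0.002 0.428] [-0. -0. -0.]
```

Aligned. Lower, release, rise and move back so I can look.

```bash
python3 -m crank '[[[0,0,0.5,0,0,0,22],[0,0,0.7,0,0,0,22],[0,0,0.55,0,0,0,22],[0,0,0.35,0,0,0,22],[0,0,0.2,0,0,0,22],[0,0,0.15,0,0,0,22],[0,0,0.11,0,0,0,22],[0,0,0,0,0,0,22]]]'
python3 -m crank '[[[0,0,0,0,0,0,22],[0,0,0,0,0,0,34],[0,0,0,0,0,0,38],[0,0,0,0,0,0,48],[0,0,0,0,0,0,48],[0,0,-0.3,0,0,0,48],[0,0,-0.8,0,0,0,48],[0,0,-0.9,0,0,0,48]]]'
python3 -m crank '[[[0,0,-0.9,0,0,0,48],[0,0,-0.9,0,0,0,48],[0,0.3,-0.9,0,0,0,48],[0,0.3,-0.9,0,0,0,48],[0,0.3,-0.9,0,0,0,48],[0,0.3,-0.9,0,0,0,48],[0,0.3,-0.9,0,0,0,48],[-0.3,0.3,-0.9,0,0,0,48]]]'
python3 -m crank '[[[-0.3,0,0,0,0,0,48],[-0.3,0,0,0,0,0,48],[-0.3,0,0,0,0,0,48],[-0.2,0,0,0,0,0,48],[0,0,0,0,0,0,48],[0,0,0,0,0,0,48],[0,0,0,0,0,0,48],[0,0,0,0,0,0,48]]]'
python3 - <<'E'
from h import *
st=sense();im=snap('wrist','w14.png')
nest=dict(power=(573,259.3),relay=(580.3,154.3),processor=(452,251.2),radio=(459.1,146.2))
for c in blobs(green(im),800,9):
    r=rect(cast('wrist',c,23,st)); print(c.mean(0),*r,min((round(float(np.hypot(*(r[0]-v))),1),k) for k,v in nest.items()))
E
```

```text
time_s: 40.8
eef_pos: [459.4, 145.8, 16.5]
ee_rot: [0.0, -0.035, 0.999, 0.0]
force: [0.1, 0.1, 0.5]
grip_width: 0.353
grip_force: 59.4
time_s: 41.6
eef_pos: [459.0, 145.8, 67.1]
ee_rot: [-0.001, -0.035, 0.999, -0.0]
force: [-0.3, 1.0, -0.5]
grip_width: 0.564
grip_force: 0.0
time_s: 42.4
eef_pos: [463.0, 191.6, 248.1]
ee_rot: [0.0, -0.035, 0.999, 0.0]
force: [0.3, -0.0, -0.5]
grip_width: 0.562
grip_force: 0.0
time_s: 43.2
eef_pos: [490.9, 193.2, 246.4]
ee_rot: [-0.0, -0.035, 0.999, 0.0]
force: [0.0, 0.1, -0.2]
grip_width: 0.562
grip_force: 0.0
[373.927 275.011] [573.452 258.501] [87.332 49.119] 4.048666954040527 (0.9, 'power')
[274.056 280.359] [579.782 154.63 ] [87.202 31.513] 4.0499067306518555 (0.6, 'relay')
```

View pics/w14.png

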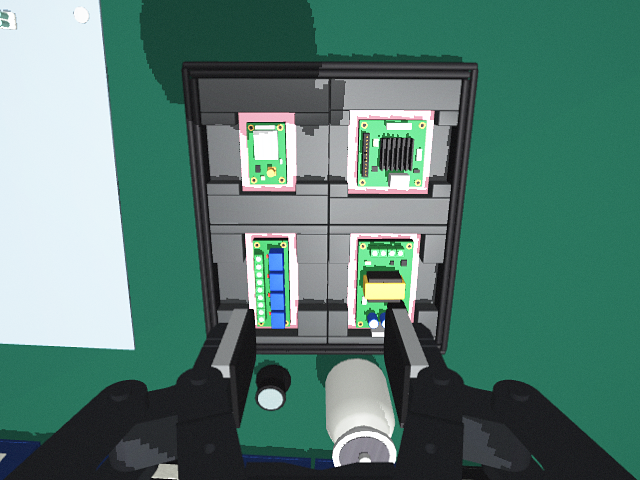

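All four boards lie in their own cut-outs: radio (267,155), processor (393,153), relay (272,283), power (386,283). I check the radio and processor centres and the rejects by number.

Run:
```python
from h import *
st=sense();im=cv2.imread('pics/w14.png')
h=cv2.cvtColor(im,cv2.COLOR_BGR2HSV); m=cv2.inRange(h,(45,150,40),(75,255,255))
z=np.zeros_like(m); 
for k,(x0,x1,n) in dict(radio=(236,300,(459.1,146.2)),proc=(345,435,(452,251.2))).items():
    q=z.copy(); q[105:197,x0:x1]=m[105:197,x0:x1]; c=max(blobs(q,200,9),key=len); r=rect(cast('wrist',c,23,st)); print(k,*r,r[0]-n)
for nm in('scene','side'):
    im=capture(nm); d=cv2.absdiff(im,cv2.imread(f'pics/{nm}0.png')).max(2)
    boxes=dict(scene=[(130,365,210,420),(178,268,226,310)],side=[(370,378,440,455),(253,328,305,378)])[nm]
    print(nm,[round(float((d[b:e,a:c]>40).mean()),3) for a,b,c,e in boxes])
```

```text
radio [458.906 146.271] [51.203 31.514] 4.417112827301025 [-0.194  0.071]
proc [435.821 245.768] [42.025 37.562] 31.958080291748047 [-16.179  -5.432]
scene [0.0, 0.0]
side [0.0, 0.0]
```

```bash
python3 -c "
from rig import *
print(finish_job())"
```

```text
the job is handed in; nothing more can be done
None
```

All four passed boards are set down in their own cut-outs, the two rejects show no movement in either fixed camera, and the job was handed in at about 43 s; the processor board's centring was judged by eye only.

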